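# Level the drink urn stand with a spirit level

### The job

The small steel urn stand leans down towards its front foot: pick the spirit level up off the counter gently, stand it on the stand's top plate lengthwise from the knob towards the rear legs, and let go of it. Then turn the black knob of the front levelling foot until the bubble sits centred between the two lines, and press the level down on the plate with a light, steady push of about 10 N; finish while still pressing, with the bubble centred. Grip the level lightly, with less than 25 N, never knock it over, and leave the cup, the screwdriver and the jar near by where they are.

Things in the scene. Friction and masses are not known exactly. Their poses are not given: they have to be found in the camera images.
- level_center (a point): Spirit level standing loose on its narrow edge: plain aluminium bar 180 long (its x axis), 24 wide (y), 44 high (z), 0.3 kg. The point is its centre, 22 above its underside. In the middle of the top edge a notch 44 long, 13 deep holds the yellow-green vial (7 below the top) with two black lines 20 apart: press on the solid top beside the notch, or on both sides of it. Grip it across the 24 mm
- bubble (a joint): The bubble in the level's vial, 14 long: offset of its centre from mid-way between the two lines, in m, along the level's own x axis (0 = centred; it touches a line at +-0.003, stops at +-0.0145). It goes to the HIGHER end, 0.6 mm per milliradian of slope along the level, and takes about 2 s to settle after a movement
- plate_top (a point): Centre of the upper face of the stand's square stainless top plate, 200 x 200, 60 above the counter; z is the plate's normal, x points from the front foot (knob) towards the two rear legs, 80 behind this point. The stand is fixed to the counter; the plate pivots about its rear feet
- plate: The same top plate with its rear legs and a front ear 70 wide that carries the levelling foot; its origin lies on the counter between the two rear legs, x as for plate_top
- knob_grip (a point): On the axis of the front foot's black round fluted hand knob (40 diameter, 30 high), 13 below its top, 95 above the counter, 145 in front of the plate centre; free all round. It stays at this height. Clockwise seen from above raises the plate's front: 4.2 milliradian of slope, 2.5 mm of bubble per radian. Stiff (0.06 N m), stays where left; starts 2.7 to 4.1 rad short of level: several grasps
- cup_rim (a point): Centre of the rim of a white plastic cup, 68 in diameter, 78 high, standing near the middle of the counter: leave alone
- screwdriver: Screwdriver lying on the counter behind the cup, 170 long: leave alone
- tin: Clear jar with a steel lid, 90 in diameter, 110 high, origin under its centre: leave alone
Not all that is in view belongs to the job. What is meant by the part that bears level_center is not blue, and is the larger of those in its own colour.

How it is judged:
By the outcome, as a careful person would: the job done as asked, in the order asked, and still so for the second after the job is handed in, while the arm keeps its last pose, push and grip.
It also fails if it takes over 72 s, if anything falls off the work surface, if the arm or the gripper's body presses on something with over 40 N, if the wrist force passes 120 N, or if a joint passes its speed limit or range.

### The arm

A 6-joint arm with a two-finger parallel gripper is mounted at the origin on the work surface. World frame = base frame: x ahead of the robot, y to its left, z up, the work surface at z = 0. Lengths are in mm, angles in rad, forces in N, time in s.
With the tool pointing down it reaches from about 300 to 775 mm from the base axis. Payload 14.6 kg.
Tool frame: the origin (TCP) lies between the finger pads; the fingertips stand 19 mm ahead of it and the grasp point (between the pads) is the TCP; x points along the fingers, y is the direction in which the jaws open and shut, and the axes are right-handed (so a half turn about x gives the same grasp; the last joint's range is limited). The gripper opens to 94 mm and grips with 3 to 60 N. Pads are 16 mm wide; open, the fingers measure 119 mm over their backs; the gripper's body (75 mm by 177 mm) begins 78 mm behind the grasp point.
Start: joints at [-1.28, 0.3, 1.521, -0, 1.321, -0.067], TCP at [192.611, -515.161, 224.446] pointing down, gripper open.
Joint ranges: [-3.03, 3.03], [-0.79, 2.21], [0.23, 2.52], [-1.04, 4.18], [0, 3.07], [-2.55, 2.55]. Speed limits (rad/s): [2.22, 2.22, 2.57, 3.14, 3.14, 3.14].

### API

Orientations are given as [roll, pitch, yaw] about the fixed x, y, z axes, in that order (R = Rz(yaw) Ry(pitch) Rx(roll)).
In Python, from cell import manip gives the robot as it stands.
- The arm moves only by the tool jog_arm, never from a script. Its argument "series" is one flat list of numbers, 7 for each row, row after row: the turn, a rotation vector about the world's x, y, z in rad, then the shift along the world's x, y, z in m, then the opening, from -1 (shut) to 1 (fully open). A call has 1 to 20 rows; each row is the pose to reach, as a shift and turn from the pose commanded when the call began; what a row does not reach only later rows make up. A row lasts 1/8 s, in which the tool goes at most 62.5 mm and 10.7 degrees, less where a joint would pass 70% of its speed; a pose out of reach is approached as far as the arm can. A call with a gripper value outside its range is refused whole. The fingers move at their own pace and stop on an object; "squeeze" is the grip in N (left out, the last holds). Time passes only in rows, so rows that repeat a pose let the fingers close. It gives the time, the measured TCP pose, the force and the opening at its end, in the units of the state.
- manip.read_state(): the state, without advancing time (a new reading comes with each control period).
- manip.camera(name): name is "scene" or "side" or "wrist"; returns a dict with "color" (480x640x3 uint8, blue, green, red), "range_z" (480x640 float32, mm along the optical axis (not along the pixel's ray), 0 where there is no reading), "fx", "fy", "cx", "cy" (pixels), "pose" (4x4, takes a point from camera to world coordinates); the wrist camera has in their place "mount" (4x4, takes a point from camera to tool coordinates, whose origin is the TCP and whose axes are the tool frame's). Camera axes: x right, y down, z forward; pixel columns grow to the right and rows downward; lengths in mm; the calibration is good to about 2 mm. A picture is of the moment at which its call begins: read the wrist's pose just before it.
- manip.sign_off(): hands the job in, once; it reports no verdict.
The state is a dict: "clock": time; "joints": joint angles; "qd": joint speeds; "effort": joint torques, N m; "eef_pos": TCP position; "eef_rot": TCP orientation; "wrist_force": force on the tool from outside, world axes, zero at the start; "moment": the same for the moment, N m; "finger_gap": finger opening in mm.
Only numpy, scipy, OpenCV 4.12 (cv2) and the standard library are available. Lean on these libraries where they do the work, as an engineer would, in place of code of your own. Each camera call takes 0.05 s, during which the arm holds its last target.

## Working session

There is one attempt and no reset: what is moved stays moved. The work goes in short steps, Python scripts to look and compute and a tool call to move; the robot and the scene stay as the last step left them, time stands still between calls to the robot, and variables do not carry over. Pictures are saved under pics/ and viewed, and the job is handed in when it is done.

Besides the shell and the picture viewer there is one more tool, called after "Request:" as name(argument=value, ...), one argument or row to a line, values as JSON. jog_arm: Moves the arm, as the interface text tells. Its arguments: {"type":"object","properties":{"series":{"type":"array","items":{"type":"number"}},"squeeze":{"type":"number"}},"required":["series"]}

```bash
ls; mkdir -p pics
cat > h.py <<'E'
import numpy as np, cv2, pickle
from cell import manip
def snap(n,tag):
    s=manip.read_state(); c=manip.camera(n); c['state']=s
    cv2.imwrite(f'pics/{tag}.png',c['color']); pickle.dump(c,open(f'pics/{tag}.pkl','wb')); return c
def load(tag): return pickle.load(open(f'pics/{tag}.pkl','rb'))
def cloud(c,T=None):
    z=c['range_z']; v,u=np.mgrid[0:480,0:640]
    P=np.stack([(u-c['cx'])/c['fx']*z,(v-c['cy'])/c['fy']*z,z,np.ones_like(z)],-1)
    T=c['pose'] if T is None else T
    W=(P@np.asarray(T).T)[...,:3]; W[z<=0]=np.nan
    return W
E
python3 - <<'E'
from h import *
for n in ['scene','side','wrist']:
    c=snap(n,n+'0')
print(manip.read_state())
E
```

```text
pics
{'clock': 0.15, 'joints': array([-1.27958896e+00,  3.00311336e-01,  1.52143419e+00,  4.69866796e-05,
        1.32073764e+00, -6.66032683e-02]), 'qd': array([-1.13326774e-03, -1.57930904e-03, -2.08422939e-03,  3.28514881e-06,
        5.72274761e-04,  6.08579275e-04]), 'effort': array([ 4.57494862e-04, -5.31963086e+01, -3.52823138e+01,  7.08250632e-02,
        2.35915458e-02, -7.76491515e-05]), 'eef_pos': array([ 192.57466826, -514.98015923,  224.03611015]), 'eef_rot': array([-1.68846579,  1.56990465,  1.81092585]), 'wrist_force': array([ 0.00487132, -0.3006077 ,  0.20778414]), 'moment': array([-0.0088626 , -0.02976947, -0.01364239]), 'finger_gap': 93.89253696337731}
```

View pics/scene0.png

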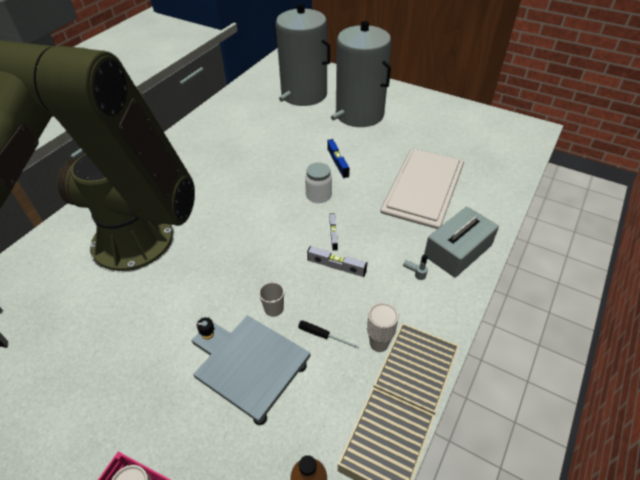

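View pics/side0.png

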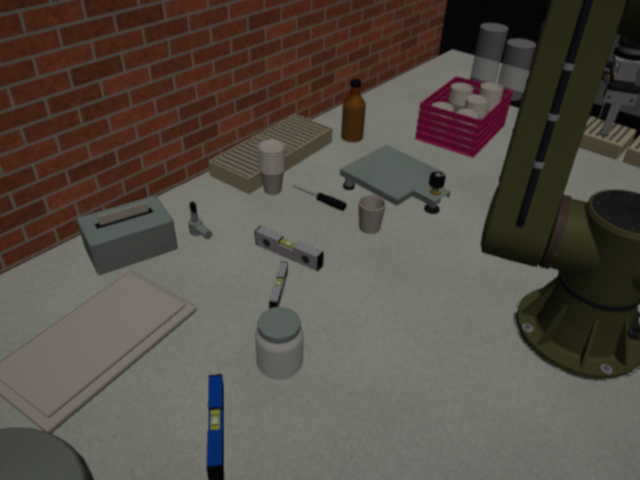

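View pics/wrist0.png

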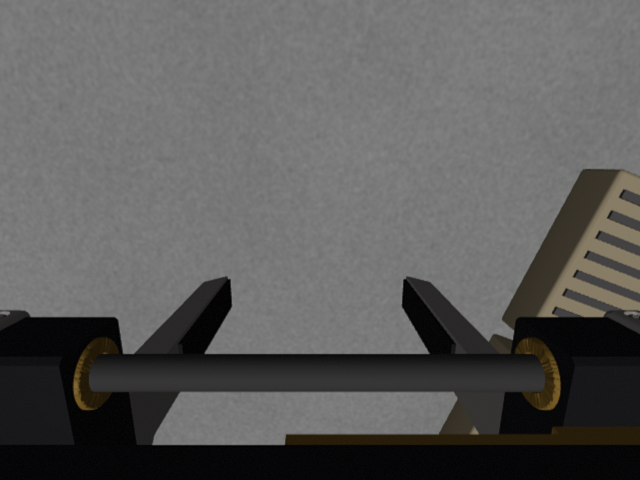

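Three levels show in the scene view: a blue one at (338,157), a short aluminium one at (333,231) and a longer aluminium one at (337,260). The one meant is not blue and is the larger of its colour, so it is the one at (337,260). I'll enlarge it and measure.

Run:
```python
from h import *
a=load('scene0');b=load('side0')
ca=cv2.resize(a['color'][200:290,280:400],None,fx=5,fy=5,interpolation=cv2.INTER_CUBIC)[:, :600]
cb=cv2.resize(a['color'][290:430,180:320],None,fx=4,fy=4,interpolation=cv2.INTER_CUBIC)
cv2.imwrite('pics/crop0.png',ca);cv2.imwrite('pics/crop1.png',cb)
for c,n in ((a,'scene'),(b,'side')):
    W=cloud(c); print(n,'cam',c['pose'][:3,3].round(0),c['fx'])
    def comp(name,box,zlo,zhi):
        u0,v0,u1,v1=box; P=W[v0:v1,u0:u1].reshape(-1,3); P=P[(P[:,2]>zlo)&(P[:,2]<zhi)]
        if len(P)<5: print(name,len(P));return
        r=cv2.minAreaRect(P[:,:2].astype(np.float32)); print(name,len(P),'med',np.nanmedian(P,0).round(1),'rect',np.round(r[0],1),np.round(r[1],1),round(r[2],1),'box',cv2.boxPoints(r).round(0).tolist(),'z',np.percentile(P[:,2],[5,95]).round(1))
    if n=='scene':
        comp('level',(300,240,375,280),36,60);comp('small',(322,205,345,250),15,60)
        comp('plate',(185,310,315,420),40,75);comp('knob',(190,310,220,345),100,125)
        comp('cup',(255,280,290,320),70,90);comp('drv',(295,315,360,350),8,50);comp('jar',(300,160,335,205),100,130)
        comp('counter',(180,220,260,300),-20,20)
    else:
        comp('level',(250,220,330,275),36,60);comp('small',(265,255,295,310),15,60)
        comp('plate',(335,140,452,205),40,75);comp('knob',(420,165,450,200),100,125)
        comp('cup',(355,190,390,235),70,90);comp('drv',(290,180,350,215),8,50);comp('jar',(250,305,310,380),100,130)
        comp('counter',(350,260,450,350),-20,20)
```

```text
scene cam [1032. -576. 1108.] 479.8535437360969
level 446 med [609.1 221.2  43.3] rect [601.8 247.1] [178.8  78.7] 8.1 box [[508.0, 273.0], [519.0, 196.0], [696.0, 221.0], [685.0, 299.0]] z [37.1 47.6]
small 207 med [537.6 322.1  31.4] rect [540.6 312.5] [ 40.3 169.1] 22.4 box [[490.0, 383.0], [554.0, 227.0], [591.0, 242.0], [527.0, 398.0]] z [19.4 36.2]
plate 7214 med [ 595.8 -190.4   59.7] rect [ 561.9 -179.9] [202.2 272.4] 86.0 box [[419.0, -271.0], [691.0, -290.0], [705.0, -88.0], [433.0, -70.0]] z [54.6 63.4]
knob 202 med [ 455.1 -174.9  108.8] rect [ 453.1 -173.8] [38.8 39.8] 40.4 box [[425.0, -171.0], [451.0, -202.0], [481.0, -176.0], [455.0, -146.0]] z [102.8 112.3]
cup 163 med [528.5   6.2  76.7] rect [527.4   3.4] [64.3 68.5] 33.4 box [[482.0, 14.0], [519.0, -43.0], [573.0, -8.0], [535.0, 50.0]] z [70.6 80.7]
drv 375 med [673.4  -7.6  22.1] rect [705.1 -22.6] [168.1  65.8] 4.5 box [[619.0, 4.0], [624.0, -62.0], [791.0, -49.0], [786.0, 17.0]] z [12.3 27.9]
jar 341 med [401.2 463.2 110. ] rect [398.9 466.9] [75.  80.8] 29.4 box [[346.0, 484.0], [386.0, 413.0], [451.0, 450.0],
[... 779 characters left out ...]
 box [[428.0, -163.0], [450.0, -196.0], [481.0, -175.0], [460.0, -142.0]] z [101.4 111. ]
cup 205 med [529.4  12.3  75.8] rect [530.8   7.3] [65.6 72.3] 56.6 box [[483.0, -0.0], [543.0, -40.0], [579.0, 15.0], [519.0, 55.0]] z [70.8 80.2]
drv 373 med [674.7   3.4  19.8] rect [693.  -12.5] [153.7 132.4] 51.7 box [[593.0, -32.0], [697.0, -114.0], [793.0, 7.0], [689.0, 89.0]] z [ 9.6 28.1]
jar 1212 med [399.2 475.3 110.6] rect [402.9 472.7] [75.9 78.8] 42.1 box [[348.0, 476.0], [401.0, 418.0], [458.0, 469.0], [405.0, 527.0]] z [103.7 113. ]
counter 8971 med [316.8 186.9   0.7] rect [316.4 170.2] [234.8 294.9] 37.8 box [[133.0, 215.0], [314.0, -18.0], [500.0, 126.0], [319.0, 359.0]] z [-2.   3.5]
```

View pics/crop0.png

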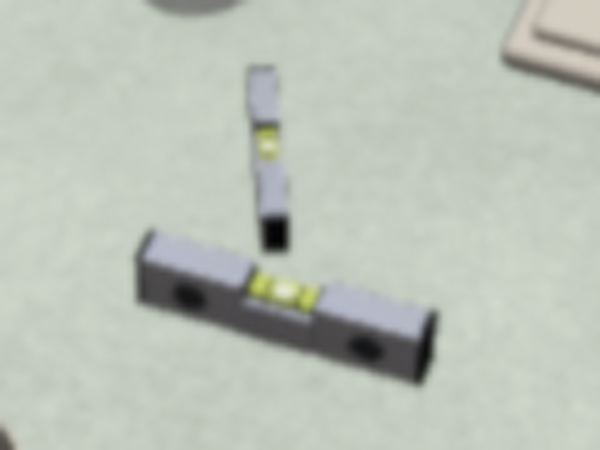

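View pics/crop1.png

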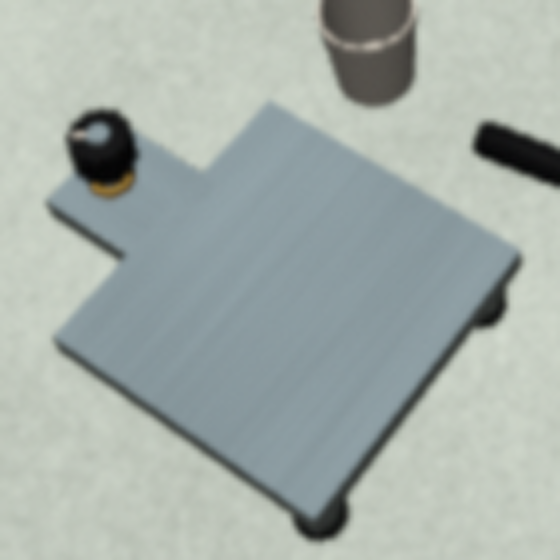

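The crop confirms it: the longer aluminium level is centred at crop (285,300), vial visible and upright. Next I'll work out its top corners and the tool geometry.

Run:
```python
from h import *
from scipy.spatial.transform import Rotation as R
s=manip.read_state()
M=R.from_euler('xyz',s['eef_rot']).as_matrix(); print('tool axes cols\n',M.round(3))
w=load('wrist0'); print(w['mount'].round(3),w['fx'],w['cx'],w['cy'])
a=load('scene0');T=a['pose']
def ray(u,v,z,c=a):
    d=c['pose'][:3,:3]@np.array([(u-c['cx'])/c['fx'],(v-c['cy'])/c['fy'],1]);o=c['pose'][:3,3]
    return o+d*(z-o[2])/d[2]
pts=[(155,233),(140,262),(435,312),(420,338)]
P=np.array([ray(279.6+x/5,199.6+y/5,44) for x,y in pts]);print(P.round(1),P.mean(0).round(1))
d=(P[2]+P[3]-P[0]-P[1]);print(np.degrees(np.arctan2(d[1],d[0])),np.linalg.norm(d)/2)
# points by depth z>40 
for t in('scene0','side0'):
    c=load(t);W=cloud(c)
    box=(300,240,375,280) if t=='scene0' else (250,220,330,275)
    u0,v0,u1,v1=box;Q=W[v0:v1,u0:u1].reshape(-1,3)
    Q=Q[(Q[:,2]>38)&(Q[:,2]<50)&(np.hypot(Q[:,0]-602,Q[:,1]-225)<95)]
    vx=cv2.fitLine(Q[:,:2].astype(np.float32),cv2.DIST_HUBER,0,.01,.01).ravel();print(t,len(Q),np.degrees(np.arctan2(vx[1],vx[0])),vx[2:])
```

```text
tool axes cols
 [[-0.     0.35  -0.937]
 [ 0.001 -0.937 -0.35 ]
 [-1.    -0.001 -0.   ]]
[[-1.00000e-03 -2.40000e-01  9.71000e-01 -1.59196e+02]
 [ 1.00000e+00  0.00000e+00  1.00000e-03 -2.00000e-01]
 [-0.00000e+00  9.71000e-01  2.40000e-01 -6.92670e+01]
 [ 0.00000e+00  0.00000e+00  0.00000e+00  1.00000e+00]] 346.9146772130499 316.4508260856832 248.21540696155978
[[518.8 220.   44. ]
 [522.9 196.2  44. ]
 [690.4 247.3  44. ]
 [691.5 225.8  44. ]] [605.9 222.3  44. ]
9.489433473803313 172.42700380451973
scene0 395 8.327829 [609.43286 221.30862]
side0 543 8.371102 [603.3367  227.38306]
```

Request:
jog_arm(
  series=[0,0,-0.1,0.2,0.37,0.02,0.2,0,0,-0.2,0.411,0.739,0.02,0.2,0,0,-0.2,0.411,0.739,0.02,0.2,0,0,-0.2,0.411,0.739,0.02,0.2,0,0,-0.2,0.411,0.739,0.02,0.2,0,0,-0.2,0.411,0.739,0.02,0.2,0,0,-0.2,0.411,0.739,0.02,0.2,0,0,-0.2,0.411,0.739,0.02,0.2,0,0,-0.2,0.411,0.739,0.02,0.2,0,0,-0.2,0.411,0.739,0.02,0.2,0,0,-0.2,0.411,0.739,0.02,0.2,0,0,-0.2,0.411,0.739,0.02,0.2,0,0,-0.2,0.411,0.739,0.02,0.2,0,0,-0.2,0.411,0.739,0.02,0.2,0,0,-0.2,0.411,0.739,0.02,0.2,0,0,-0.2,0.411,0.739,0.02,0.2,0,0,-0.2,0.411,0.739,0.02,0.2],
  squeeze=12,
)

```text
clock: 2.28
eef_pos: [603.5, 222.8, 244.8]
eef_rot: [3.047, 1.571, 0.062]
wrist_force: [-0.3, -0.7, -1.6]
finger_gap: 56.3
```

```bash
cat >> h.py <<'E'
from scipy.spatial.transform import Rotation as R
def Twrist(c):
    s=c['state'];T=np.eye(4);T[:3,:3]=R.from_euler('xyz',s['eef_rot']).as_matrix();T[:3,3]=s['eef_pos']
    return T@c['mount']
def rayw(c,T,u,v,z):
    d=T[:3,:3]@np.array([(u-c['cx'])/c['fx'],(v-c['cy'])/c['fy'],1]);o=T[:3,3]
    return o+d*(z-o[2])/d[2]
E
python3 - <<'E'
from h import *
c=snap('wrist','w1');s=c['state'];print(s['clock'],s['eef_pos'],s['joints'],s['finger_gap'])
E
```

```text
2.275 [603.45930277 222.84104575 244.77907017] [ 2.96834986e-01  5.00147218e-01  1.19713870e+00 -5.34077787e-05
  1.44408495e+00  1.71094037e+00] 56.31781594610593
```

View pics/w1.png

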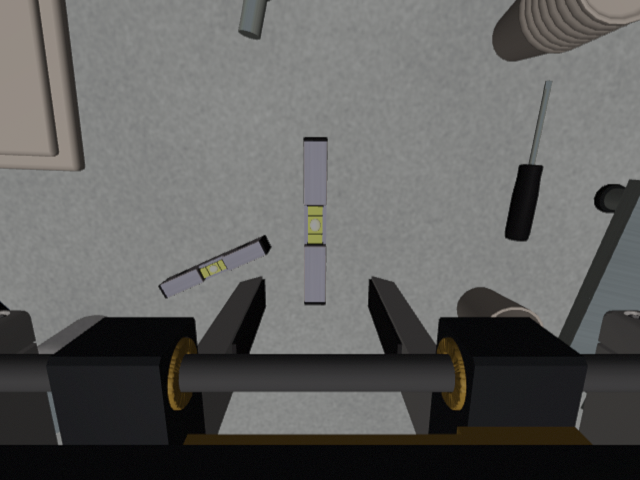

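The wrist view shows the target level upright from (315,138) to (315,303), with its vial at (315,225). The small level's near end is at (265,245), about 40 mm to the left, so I'll work out the clearance.

Run:
```python
from h import *
c=load('w1');T=Twrist(c)
g=c['color'].astype(int)
# top face mask: bright lilac
W=cloud(c,T)
m=(W[...,2]>38)&(W[...,2]<52)&(np.hypot(W[...,0]-603,W[...,1]-223)<110)
m[:, :285]=0; m[320:]=0
P=W[m]; r=cv2.minAreaRect(P[:,:2].astype(np.float32));print(len(P),r,np.median(P[:,2]))
m2=m.astype(np.uint8); ys,xs=np.nonzero(m2);print(xs.min(),xs.max(),ys.min(),ys.max())
for p in [(304,138),(327,138),(304.5,303),(325.5,303),(315,225),(315.5,207),(315.5,244)]: print(p,rayw(c,T,*p,44 if p[1] in(138,303) else 42).round(1))
print('small end',[rayw(c,T,*p,30).round(1) for p in [(260,236),(270,252),(160,285),(168,298)]])
v=cv2.fitLine(P[:,:2].astype(np.float32),cv2.DIST_L2,0,.01,.01).ravel();print(np.degrees(np.arctan2(v[1],v[0])),v)
```

```text
2976 ((607.3461303710938, 224.84161376953125), (179.87355041503906, 24.072139739990234), 8.841265678405762) 42.966664055750954
303 327 137 305
(304, 138) [693.4 249.3  44. ]
(327, 138) [697.  226.8  44. ]
(304.5, 303) [520.2 222.8  44. ]
(325.5, 303) [523.9 199.8  44. ]
(315, 225) [608.5 224.9  42. ]
(315.5, 207) [627.4 227.4  42. ]
(315.5, 244) [588.2 221.2  42. ]
small end [array([584.8, 282.5,  30. ]), array([568.5, 269.3,  30. ]), array([510.4, 388.3,  30. ]), array([495.9, 378.4,  30. ])]
8.655145 [9.8861200e-01 1.5048690e-01 6.1350256e+02 2.2590593e+02]
```

Request:
jog_arm(
  series=[0,0,-0.003,0.0044,0.0015,-0.05,0.2,0,0,-0.003,0.0044,0.0015,-0.1,0.2,0,0,-0.003,0.0044,0.0015,-0.14,0.2,0,0,-0.003,0.0044,0.0015,-0.18,0.2,0,0,-0.003,0.0044,0.0015,-0.205,0.2,0,0,-0.003,0.0044,0.0015,-0.219,0.2,0,0,-0.003,0.0044,0.0015,-0.219,0.2,0,0,-0.003,0.0044,0.0015,-0.219,0.2],
)

```text
clock: 3.32
eef_pos: [608.6, 225.4, 26.8]
eef_rot: [-2.998, 1.569, 0.298]
wrist_force: [0.3, 0.7, -0.2]
finger_gap: 56.4
```

Run:
```python
from h import *
c=snap('wrist','w2')
```

```text
(no output)
```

View pics/w2.png

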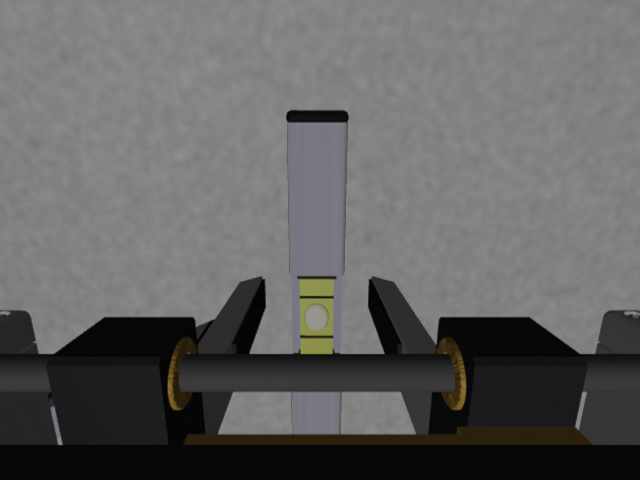

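The level sits between the fingers, bubble at (317,317), so I'll close on it.

Request:
jog_arm(
  series=[0,0,0,0,0,-0.001,-0.3,0,0,0,0,0,-0.001,-0.5,0,0,0,0,0,-0.001,-0.6,0,0,0,0,0,-0.001,-0.7,0,0,0,0,0,-0.001,-0.7,0,0,0,0,0,-0.001,-0.7],
  squeeze=12,
)

```text
clock: 4.12
eef_pos: [608.1, 225.4, 24.5]
eef_rot: [-2.46, 1.571, 0.837]
wrist_force: [-1.2, -0.8, 1.6]
finger_gap: 23.9
```

Request:
jog_arm(
  series=[0,0,0,0,0,0.005,-0.7,0,0,0,0,0,0.02,-0.7,0,0,0,0,0,0.05,-0.7,0,0,0,0,0,0.09,-0.7,0,0,0,0,0,0.13,-0.7,0,0,0,0,-0.01,0.165,-0.7,0,0,-0.03,-0.001,-0.04,0.18,-0.7,0,0,-0.06,-0.003,-0.09,0.18,-0.7,0,0,-0.09,-0.004,-0.14,0.18,-0.7,0,0,-0.12,-0.005,-0.19,0.18,-0.7,0,0,-0.15,-0.006,-0.24,0.18,-0.7,0,0,-0.18,-0.007,-0.29,0.18,-0.7,0,0,-0.21,-0.008,-0.33,0.18,-0.7,0,0,-0.223,-0.008,-0.365,0.18,-0.7,0,0,-0.223,-0.008,-0.39,0.18,-0.7,0,0,-0.223,-0.008,-0.402,0.18,-0.7,0,0,-0.223,-0.008,-0.407,0.18,-0.7,0,0,-0.223,-0.008,-0.407,0.18,-0.7,0,0,-0.223,-0.008,-0.407,0.18,-0.7],
)

```text
clock: 6.5
eef_pos: [600.1, -180.9, 204.5]
eef_rot: [-1.555, 1.571, 1.519]
wrist_force: [0.5, 1.1, -3.5]
finger_gap: 24.0
```

Run:
```python
from h import *
c=snap('wrist','w3');a=snap('side','s3');snap('scene','sc3');s=c['state'];print(s['clock'],s['eef_pos'],s['joints'],s['finger_gap'],s['wrist_force'])
M=R.from_euler('xyz',s['eef_rot']).as_matrix();print(np.degrees(np.arctan2(M[1,1],M[0,1])),M.round(4))
T=Twrist(c);W=cloud(c,T)
P=W[(W[...,2]>45)&(W[...,2]<75)];print(len(P));
h=P
r=cv2.minAreaRect(h[:,:2].astype(np.float32));print(r,cv2.boxPoints(r))
```

```text
6.5 [ 600.11495315 -180.8679022   204.53247626] [-3.51205821e-01  4.87393016e-01  1.30870334e+00  1.23317190e-04
  1.34553342e+00  1.28695201e+00] 24.02300616434789 [ 0.47044236  1.10249008 -3.51765948]
-93.86110825314852 [[ 0.000e+00 -6.730e-02 -9.977e-01]
 [ 1.000e-04 -9.977e-01  6.730e-02]
 [-1.000e+00 -1.000e-04  0.000e+00]]
33071
((608.171142578125, -88.46200561523438), (411.2122802734375, 297.33782958984375), 69.30126190185547) [[ 396.42618 -228.249  ]
 [ 674.5714  -333.3443 ]
 [ 819.91614   51.32498]
 [ 541.7709   156.42029]]
```

View pics/w3.png

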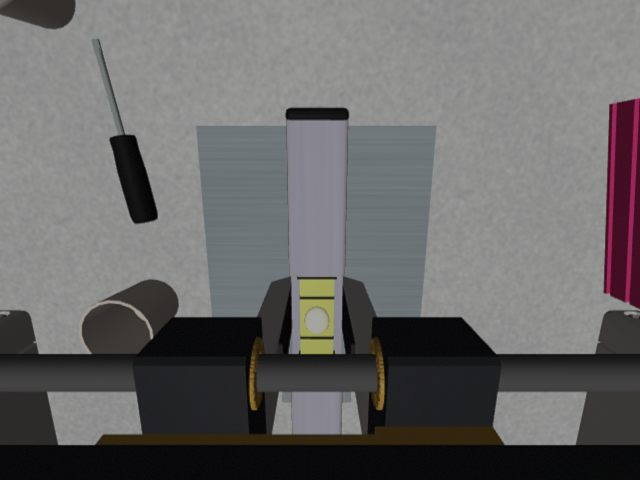

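View pics/sc3.png

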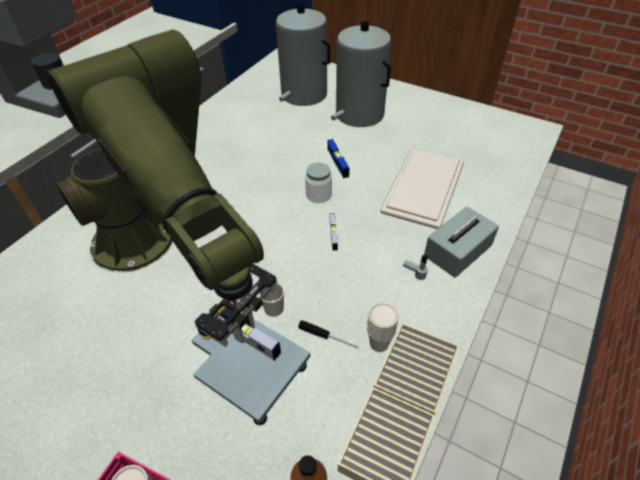

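The wrist view shows the level over the plate, its far end at (317,113). The plate's rear corners are at (197,126) and (435,126) and its side edges run down to (212,317) and (421,317).

Run:
```python
from h import *
c=load('w3');T=Twrist(c)
A=[rayw(c,T,*p,z) for p,z in [((197,126),60.5),((435,126),60.5),((212,317),59),((421,317),59)]];print(np.round(A,1))
d=A[1]-A[0];print(np.degrees(np.arctan2(d[1],d[0]))+90, np.linalg.norm(d))
m=(A[0]+A[1])/2; m2=(A[2]+A[3])/2; print(m,m2,np.degrees(np.arctan2(*(m-m2)[[1,0]])))
u=np.array([np.cos(np.radians(-4)),np.sin(np.radians(-4)),0]);print('centre',m-100*u)
W=cloud(c,T);
P=np.r_[W[140:300,220:280].reshape(-1,3),W[140:300,355:415].reshape(-1,3)];P=P[np.isfinite(P).all(1)]
G=np.c_[P-[598.5,-182,0]];k=np.linalg.lstsq(np.c_[G[:,:2],np.ones(len(G))],P[:,2],rcond=None)[0];print(k)
print('level far end', rayw(c,T,317,120,226))
```

```text
[[ 705.2  -88.9   60.5]
 [ 692.1 -285.6   60.5]
 [ 533.7  -77.    59. ]
 [ 520.3 -275.4   59. ]]
-3.831200873661146 197.1400240882728
[ 698.66046169 -187.29950009   60.5       ] [ 527.01214205 -176.21164952   59.        ] -3.6959617840083094
centre [ 598.90405666 -180.32385272   60.5       ]
[-5.72860026e-03  5.13720334e-04  6.16095099e+01]
level far end [ 684.65828464 -186.75232295  226.        ]
```

Request:
jog_arm(
  series=[0,-0.005,0.003,0.003,-0.0005,-0.03,-0.7,0,-0.01,0.003,0.003,-0.0005,-0.06,-0.7,0,-0.014,0.003,0.003,-0.0005,-0.085,-0.7,0,-0.014,0.003,0.003,-0.0005,-0.105,-0.7,0,-0.014,0.003,0.003,-0.0005,-0.113,-0.7,0,-0.014,0.003,0.003,-0.0005,-0.117,-0.7,0,-0.014,0.003,0.003,-0.0005,-0.117,-0.7,0,-0.014,0.003,0.003,-0.0005,-0.117,-0.7],
)

```text
clock: 7.65
eef_pos: [603.3, -182.3, 88.2]
eef_rot: [-3.102, 1.556, -0.026]
wrist_force: [-0.0, -0.5, -3.3]
finger_gap: 24.3
```

Request:
jog_arm(
  series=[0,0,0,0,0,-0.001,-0.7,0,0,0,0,0,-0.002,-0.7,0,0,0,0,0,-0.002,-0.7,0,0,0,0,0,-0.002,-0.7],
)

```text
clock: 8.15
eef_pos: [603.0, -182.2, 85.5]
eef_rot: [-3.076, 1.557, 0.001]
wrist_force: [-0.2, -0.5, -3.8]
finger_gap: 24.0
```

Request:
jog_arm(
  series=[0,0,0,0,0,-0.001,-0.7,0,0,0,0,0,-0.001,-0.7,0,0,0,0,0,-0.001,-0.7],
)

```text
clock: 8.52
eef_pos: [603.0, -182.2, 84.4]
eef_rot: [-3.072, 1.557, 0.004]
wrist_force: [0.8, -0.1, -2.9]
finger_gap: 23.9
```

Run:
```python
from h import *
s=manip.read_state();print(s['eef_pos'],s['wrist_force'],s['moment'])
c=snap('side','s4')
cv2.imwrite('pics/s4c.png',cv2.resize(c['color'][130:230,320:470],None,fx=5,fy=5,interpolation=cv2.INTER_CUBIC))
```

```text
[ 602.99898012 -182.15233128   84.43586291] [ 0.82091319 -0.05152787 -2.94741504] [ 0.04070477  0.02746826 -0.01879006]
```

View pics/s4c.png

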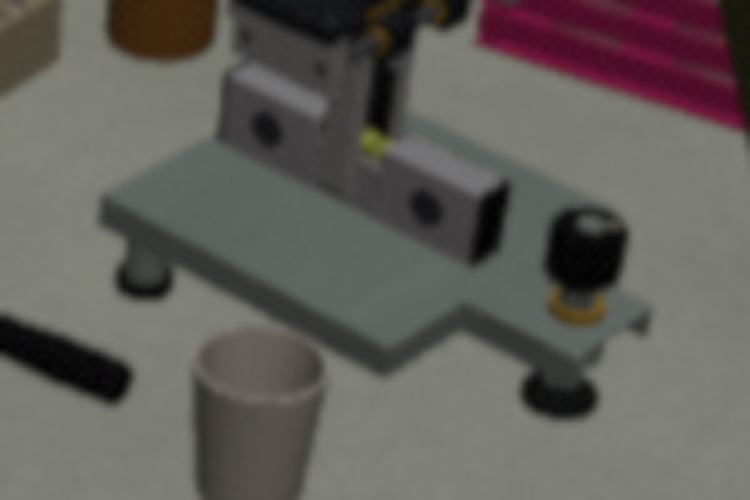

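The level is just above the plate. I'll ease it down.

Request:
jog_arm(
  series=[0,0,0,0,0,-0.0007,-0.7,0,0,0,0,0,-0.0007,-0.7,0,0,0,0,0,-0.0007,-0.7],
)

```text
clock: 8.95
eef_pos: [603.0, -182.2, 83.7]
eef_rot: [-3.076, 1.557, 0.001]
wrist_force: [0.5, 0.3, -3.1]
finger_gap: 24.1
```

Request:
jog_arm(
  series=[0,0,0,0,0,-0.0007,-0.7,0,0,0,0,0,-0.0007,-0.7,0,0,0,0,0,-0.0007,-0.7],
)

```text
clock: 9.32
eef_pos: [603.1, -182.2, 83.3]
eef_rot: [-3.083, 1.556, -0.007]
wrist_force: [-1.2, -0.1, -0.1]
finger_gap: 23.7
```

Request:
jog_arm(
  series=[0,0,0,0,0,0,-0.3,0,0,0,0,0,0,-0.1,0,0,0,0,0,0,0.1,0,0,0,0,0,0,0.1,0,0,0,0,0,0,0.1,0,0,0,0,0,0.02,0.1,0,0,0,0,0,0.06,0.1,0,0,0,0,0,0.1,0.1,0,0,0,0,0,0.12,0.1,0,0.014,0,0,0,0.12,0.1,0,0.014,0,0,0,0.12,0.1],
)

```text
clock: 10.7
eef_pos: [602.8, -182.0, 202.4]
eef_rot: [-0.212, 1.569, 2.865]
wrist_force: [-0.3, -0.5, -0.1]
finger_gap: 51.9
```

Run:
```python
from h import *
c=snap('wrist','w5');s=c['state'];print(s['clock'],s['eef_pos'],s['joints'],s['wrist_force'])
cv2.imwrite('pics/w5c.png',cv2.resize(c['color'][100:400,240:400],None,fx=2,fy=2,interpolation=cv2.INTER_CUBIC))
```

```text
10.7 [ 602.79649352 -182.01423437  202.35639116] [-3.51360330e-01  4.96413091e-01  1.30054781e+00 -1.07837724e-04
  1.34603991e+00  1.28454413e+00] [-0.28195869 -0.48499818 -0.10787571]
```

View pics/w5.png

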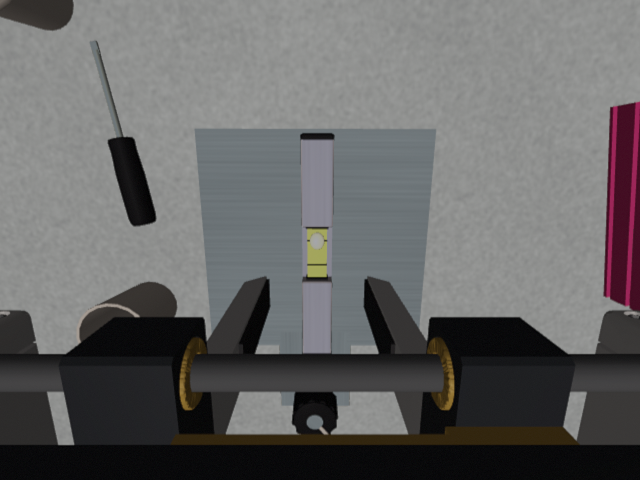

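The level stands on the plate, bubble well to the rear at (317,241) with lines near rows 241 and 265. Knob top is at (314,420). Next I'll hover over the knob and look again.

Request:
jog_arm(
  series=[0,0,0,-0.04,0.003,0,0.3,0,0,0,-0.09,0.007,0,0.3,0,0,0,-0.13,0.01,0,0.3,0,0,0,-0.1487,0.0107,0,0.3,0,0,0,-0.1487,0.0107,0,0.3,0,0,0,-0.1487,0.0107,0,0.3,0,0,0,-0.1487,0.0107,0,0.3],
)

```text
clock: 11.62
eef_pos: [454.9, -171.4, 202.6]
eef_rot: [-0.457, 1.57, 2.619]
wrist_force: [-0.0, -0.4, -0.1]
finger_gap: 61.1
```

Run:
```python
from h import *
c=snap('wrist','w6');s=c['state'];print(s['clock'],s['eef_pos'],s['joints'],s['finger_gap'])
cv2.imwrite('pics/w6c.png',cv2.resize(c['color'][0:100,270:370],None,fx=6,fy=6,interpolation=cv2.INTER_CUBIC))
```

```text
11.625 [ 454.86666969 -171.43382879  202.64444881] [-4.35817372e-01  1.77970486e-01  1.72457727e+00  5.69423406e-05
  1.23966568e+00  1.19984329e+00] 61.078054809920715
```

View pics/w6.png

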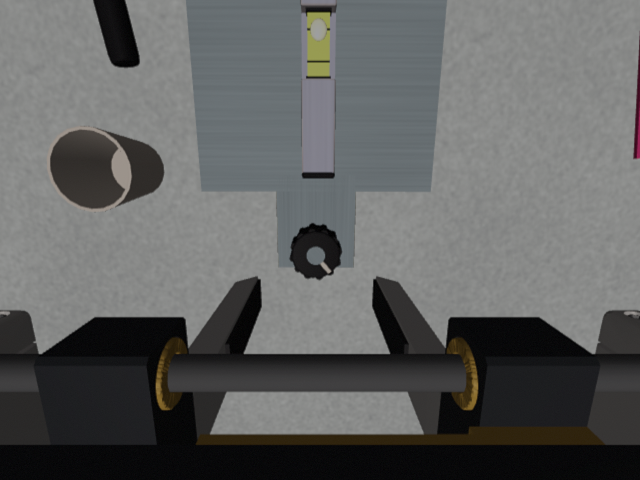

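View pics/w6c.png

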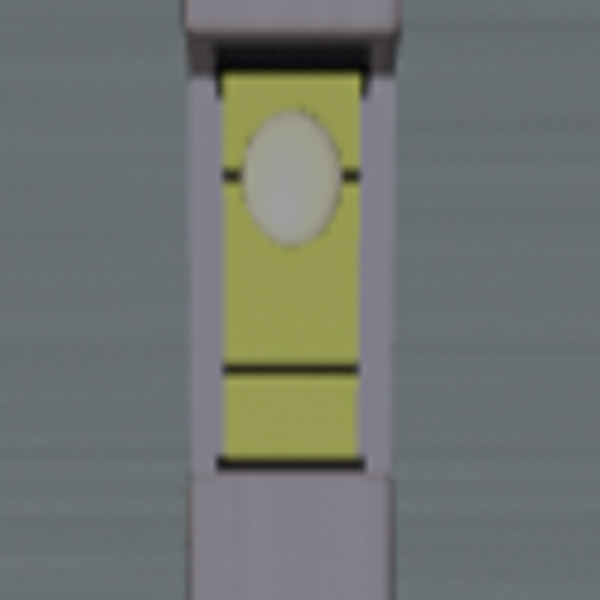

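The enlarged crop shows the lines at rows 176 and 369 and the bubble spanning rows 108–247, so it is about 9.8 mm to the rear. That needs about 3.9 rad clockwise. The knob top is at (316,251), with its white mark toward (329,272).

```bash
python3 - <<'E'
from h import *
c=load('w6');T=Twrist(c)
g=cv2.cvtColor(c['color'],cv2.COLOR_BGR2GRAY);m=(g<50).astype(np.uint8);m[:, :280]=0;m[:,352:]=0;m[:215]=0;m[290:]=0
n,l,st,ce=cv2.connectedComponentsWithStats(m);i=1+np.argmax(st[1:,4]);print(st[i],ce[i])
print('hub',rayw(c,T,315.8,255.5,108), 'knobbox', rayw(c,T,st[i][0]+st[i][2]/2,st[i][1]+st[i][3]/2,105))
W=cloud(c,T);P=W[220:285,285:347].reshape(-1,3);P=P[(P[:,2]>100)&(P[:,2]<115)];print(len(P),cv2.minEnclosingCircle(P[:,:2].astype(np.float32)),np.median(P,0),cv2.minAreaRect(P[:,:2].astype(np.float32)))
E
python3 -c "
import sys;sys.path.insert(0,'.')
import os;os.chdir('.')
from h import *
c=load('w6');cv2.imwrite('pics/w6k.png',cv2.resize(c['color'][200:300,266:366],None,fx=5,fy=5,interpolation=cv2.INTER_CUBIC))"
```

```text
[ 290  223   52   56 1788] [314.97595078 249.73322148]
hub [ 455.81537669 -171.10680937  108.        ] knobbox [ 458.55164649 -171.43471938  105.        ]
2015 ((455.86456298828125, -170.8383331298828), 20.303476333618164) [ 456.94202123 -170.93189204  106.92787549] ((455.9049072265625, -170.87252807617188), (38.94807815551758, 39.173744201660156), 80.77266693115234)
```

View pics/w6k.png

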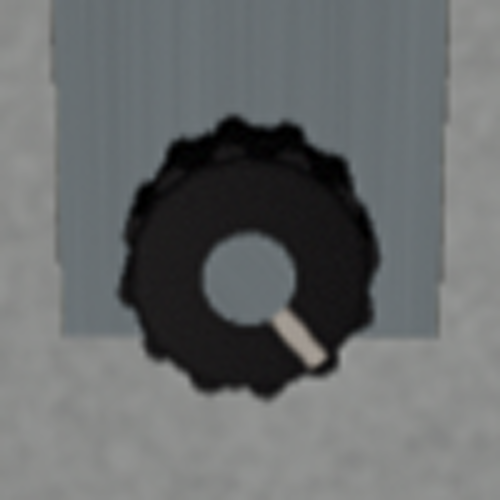

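Request:
jog_arm(
  series=[0,0,0.18,0.001,0.0005,0,0.3,0,0,0.36,0.001,0.0005,0,0.3,0,0,0.54,0.001,0.0005,0,0.3,0,0,0.72,0.001,0.0005,0,0.3,0,0,0.9,0.001,0.0005,0,0.3,0,0,1.08,0.001,0.0005,0,0.3,0,0,1.26,0.001,0.0005,0,0.3,0,0,1.44,0.001,0.0005,0,0.3,0,0,1.62,0.001,0.0005,0,0.3,0,0,1.75,0.001,0.0005,0,0.3],
)

```text
clock: 12.92
eef_pos: [455.6, -170.9, 202.8]
eef_rot: [-2.13, 1.57, 2.701]
wrist_force: [-1.1, 0.5, -0.2]
finger_gap: 60.8
```

Request:
jog_arm(
  series=[0,0,0.18,0,0,0,0.3,0,0,0.36,0,0,0,0.3,0,0,0.54,0,0,0,0.3,0,0,0.72,0,0,0,0.3,0,0,0.9,0,0,-0.01,0.3,0,0,1.08,0,0,-0.02,0.3,0,0,1.26,0,0,-0.03,0.3,0,0,1.44,0,0,-0.04,0.3,0,0,1.62,0,0,-0.05,0.3,0,0,1.75,0,0,-0.06,0.3,0,0,1.75,0,0,-0.06,0.3,0,0,1.75,0,0,-0.06,0.3],
)

```text
clock: 14.42
eef_pos: [455.6, -171.0, 143.3]
eef_rot: [-0.859, 1.571, -0.569]
wrist_force: [0.9, -0.2, 0.5]
finger_gap: 61.0
```

Run:
```python
from h import *
c=snap('wrist','w7');s=c['state'];print(s['clock'],s['eef_pos'],s['joints'],s['finger_gap'])
T=Twrist(c);W=cloud(c,T);P=W.reshape(-1,3);P=P[(P[:,2]>100)&(P[:,2]<115)&(np.hypot(P[:,0]-455,P[:,1]+171)<24)];print(len(P),cv2.minEnclosingCircle(P[:,:2].astype(np.float32)))
```

```text
14.425 [ 455.58343509 -171.01032355  143.31371229] [-4.34357653e-01  2.47087245e-01  1.78960384e+00 -3.66066784e-05
  1.10466026e+00 -2.29548839e+00] 61.00425677308831
3262 ((456.0438537597656, -170.6483154296875), 20.610963821411133)
```

View pics/w7.png

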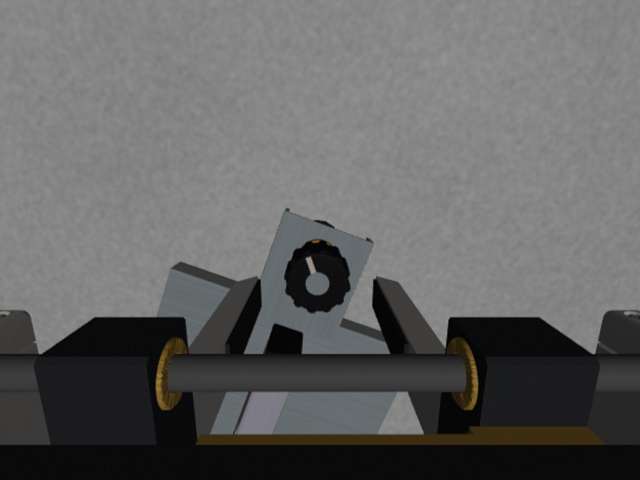

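The knob at (317,280) is centred between the fingers, so I'll descend and grip it.

Request:
jog_arm(
  series=[0,0,0,0,0,-0.02,0.3,0,0,0,0,0,-0.036,0.3,0,0,0,0,0,-0.046,0.3,0,0,0,0,0,-0.046,0.3,0,0,0,0,0,-0.046,0.1,0,0,0,0,0,-0.046,-0.1,0,0,0,0,0,-0.046,-0.4,0,0,0,0,0,-0.046,-0.4,0,0,0,0,0,-0.046,-0.4],
  squeeze=20,
)

```text
clock: 15.6
eef_pos: [455.4, -170.8, 97.4]
eef_rot: [0.186, 1.57, 0.479]
wrist_force: [-2.5, 4.1, 5.4]
finger_gap: 37.8
```

Request:
jog_arm(
  series=[0,0,-0.15,0,0,0,-0.4,0,0,-0.3,0,0,0,-0.4,0,0,-0.45,0,0,0,-0.4,0,0,-0.6,0,0,0,-0.4,0,0,-0.75,0,0,0,-0.4,0,0,-0.9,0,0,0,-0.4,0,0,-1.05,0,0,0,-0.4,0,0,-1.2,0,0,0,-0.4,0,0,-1.35,0,0,0,-0.4,0,0,-1.5,0,0,0,-0.4,0,0,-1.65,0,0,0,-0.4,0,0,-1.8,0,0,0,-0.4],
)

```text
clock: 17.1
eef_pos: [455.8, -170.3, 97.4]
eef_rot: [2.221, 1.569, 0.71]
wrist_force: [2.4, 9.3, 4.4]
finger_gap: 37.2
```

Request:
jog_arm(
  series=[0,0,-0.15,0,0,0,-0.4,0,0,-0.3,0,0,0,-0.4,0,0,-0.45,0,0,0,-0.4,0,0,-0.6,0,0,0,-0.4,0,0,-0.75,0,0,0,-0.4,0,0,-0.9,0,0,0,-0.4,0,0,-1.05,0,0,0,-0.4,0,0,-1.2,0,0,0,-0.4,0,0,-1.35,0,0,0,-0.4,0,0,-1.5,0,0,0,-0.4,0,0,-1.65,0,0,0,-0.4,0,0,-1.75,0,0,0,-0.4,0,0,-1.8,0,0,0,-0.4],
)

```text
clock: 18.73
eef_pos: [456.2, -170.8, 97.4]
eef_rot: [-2.971, 1.569, 0.003]
wrist_force: [5.2, 4.7, 1.5]
finger_gap: 37.7
```

Request:
jog_arm(
  series=[0,0,0,0,0,0,0,0,0,0,0,0,0,0.3,0,0,0,0,0,0,0.3,0,0,0,0,0,0.04,0.3,0,0,0,0,0,0.08,0.3,0,0,0,0,0,0.105,0.3,0,0,0.05,0,0,0.105,0.3,0,0,0.1,0,0,0.105,0.3,0,0,0.1,0,0,0.105,0.3,0,0,0.1,0,0,0.105,0.3,0,0,0.1,0,0,0.105,0.3,0,0,0.1,0,0,0.105,0.3,0,0,0.1,0,0,0.105,0.3,0,0,0.1,0,0,0.105,0.3,0,0,0.1,0,0,0.105,0.3],
)

```text
clock: 20.6
eef_pos: [455.3, -170.9, 202.0]
eef_rot: [-0.945, 1.571, 2.132]
wrist_force: [0.1, 1.4, 0.3]
finger_gap: 60.9
```

Run:
```python
from h import *
c=snap('wrist','w8');s=c['state'];print(s['clock'],s['eef_pos'],s['joints'],s['finger_gap'])
cv2.imwrite('pics/w8c.png',cv2.resize(c['color'][0:100,270:370],None,fx=6,fy=6,interpolation=cv2.INTER_CUBIC))
```

```text
20.6 [ 455.30394086 -170.94534109  202.03579831] [-4.34511617e-01  1.78786941e-01  1.72509644e+00  3.26611254e-05
  1.23775685e+00  1.20147931e+00] 60.90749563461174
```

View pics/w8.png

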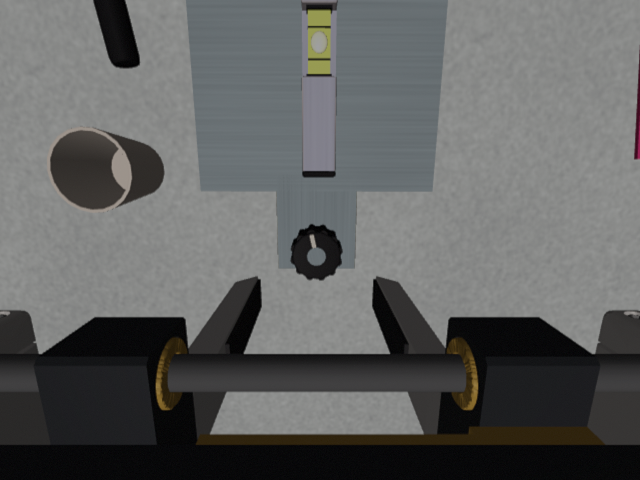

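View pics/w8c.png

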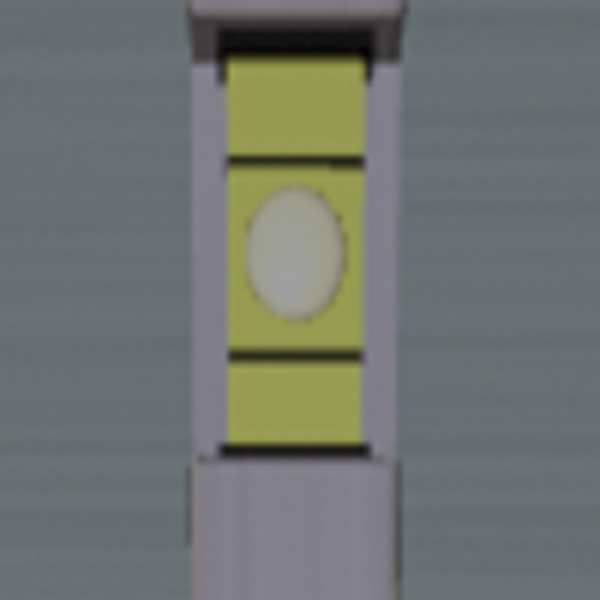

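The bubble is nearly centred: lines at crop rows 161 and 356, bubble 186–322, so about 0.4 mm to the rear. I'll check from directly above to rule out parallax.

Request:
jog_arm(
  series=[0,0,0,0.04,-0.003,0,0.3,0,0,0,0.079,-0.0055,0,0.3,0,0,0,0.079,-0.0055,0,0.3,0,0,0,0.079,-0.0055,0,0.3,0,0,0,0.079,-0.0055,0,0.3,0,0,0,0.079,-0.0055,0,0.3,0,0,0,0.079,-0.0055,0,0.3,0,0,0,0.079,-0.0055,0,0.3,0,0,0,0.079,-0.0055,0,0.3,0,0,0,0.079,-0.0055,0,0.3],
)

```text
clock: 21.9
eef_pos: [534.3, -176.4, 202.0]
eef_rot: [-0.196, 1.571, 2.88]
wrist_force: [0.9, 0.0, -0.5]
finger_gap: 61.0
```

```bash
cat >> h.py <<'E'
def bubble(c,u,v,tag=None):
    """profile through vial centred near (u,v), image up=+x"""
    s=8;r=cv2.resize(c['color'][v-40:v+40,u-30:u+30],None,fx=s,fy=s,interpolation=cv2.INTER_CUBIC)
    if tag: cv2.imwrite(f'pics/{tag}.png',r[:600])
    return r
E
python3 - <<'E'
from h import *
c=snap('wrist','w9');s=c['state'];print(s['clock'],s['eef_pos'],s['joints'])
T=Twrist(c);q=np.linalg.inv(T)@[603,-181.5,97,1];u=c['cx']+c['fx']*q[0]/q[2];v=c['cy']+c['fy']*q[1]/q[2];print(u,v)
u,v=int(u),int(v)
cr=c['color'][v-30:v+30,u-25:u+25];cv2.imwrite('pics/w9c.png',cv2.resize(cr,None,fx=10,fy=10,interpolation=cv2.INTER_CUBIC))
g=c['color'].astype(int)
yel=(g[...,1]-g[...,0])  # green - blue
for du in(-9,-8,0,1,8,9): print(du,yel[v-30:v+30,u+du].tolist())
E
```

```text
21.9 [ 534.28477179 -176.44687299  201.98379604] [-3.84058020e-01  3.46704472e-01  1.51261671e+00 -1.67448357e-05
  1.28240190e+00  1.25192847e+00]
317.0675465173226 163.14658162130598
-9 [56, 75, 69, 69, 69, 69, 69, 69, 69, 69, 69, 69, 62, 46, 13, 14, 42, 51, 50, 49, 50, 50, 50, 50, 50, 49, 51, 50, 50, 50, 51, 50, 50, 50, 50, 50, 50, 50, 50, 51, 51, 45, 8, 28, 50, 50, 50, 50, 49, 50, 49, 50, 50, 50, 50, 48, 28, 1, -1, -1]
-8 [56, 77, 76, 77, 77, 76, 77, 77, 77, 77, 77, 77, 76, 69, 30, 39, 67, 75, 75, 75, 74, 75, 75, 75, 75, 76, 76, 76, 76, 75, 76, 75, 76, 76, 75, 75, 75, 75, 74, 75, 74, 68, 26, 52, 75, 75, 75, 74, 74, 74, 74, 75, 74, 74, 75, 71, 44, 6, -2, -1]
0 [55, 76, 75, 74, 74, 74, 74, 75, 75, 74, 75, 75, 76, 69, 28, 37, 67, 74, 52, 17, 17, 16, 12, 9, 6, 5, 4, 2, 0, -2, -2, -3, -3, -1, 3, 7, 12, 27, 71, 76, 75, 68, 24, 51, 75, 74, 74, 74, 74, 74, 74, 74, 75, 75, 75, 71, 44, 6, -1, -1]
1 [54, 75, 74, 74, 74, 74, 74, 74, 75, 75, 74, 75, 75, 69, 29, 37, 67, 72, 45, 18, 18, 16, 12, 9, 7, 5, 4, 3, 2, 0, -1, 0, 0, 1, 4, 8, 11, 25, 70, 76, 75, 68, 24, 50, 75, 75, 74, 74, 74, 74, 74, 74, 74, 75, 75, 71, 44, 4, -3, -1]
8 [54, 76, 76, 75, 75, 74, 75, 76, 75, 75, 74, 74, 75, 68, 28, 39, 66, 74, 75, 75, 75, 75, 67, 47, 37, 21, 19, 20, 21, 20, 19, 23, 40, 62, 74, 75, 74, 74, 75, 75, 75, 69, 29, 50, 76, 76, 74, 74, 75, 75, 74, 75, 74, 75, 75, 72, 44, 6, -3, -1]
9 [55, 76, 75, 76, 76, 76, 76, 75, 76, 75, 75, 75, 75, 69, 29, 38, 66, 74, 75, 74, 74, 75, 76, 75, 73, 69, 60, 60, 60, 59, 64, 72, 75, 76, 75, 75, 74, 74, 75, 75, 75, 69, 30, 51, 76, 75, 76, 75, 75, 75, 75, 75, 76, 75, 76, 71, 44, 6, -2, -1]
```

View pics/w9c.png

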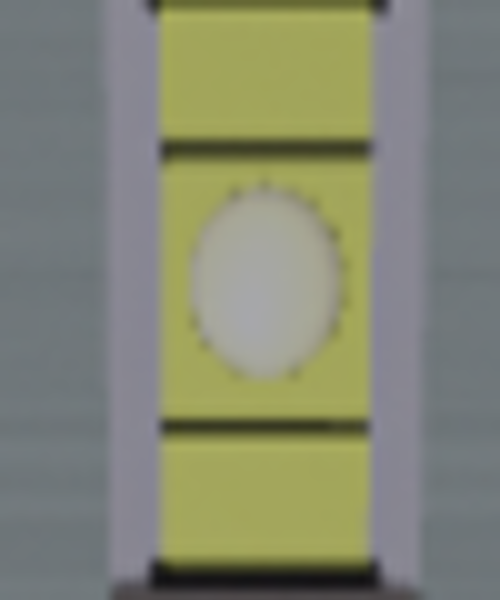

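Lines at crop rows 145 and 422, bubble 181–373: it is 0.5 mm to the rear. I'll make a small correction of 0.2 rad clockwise.

Request:
jog_arm(
  series=[0,0,0,-0.04,0.003,0,0.3,0,0,0,-0.079,0.0055,0,0.3,0,0,0,-0.079,0.0055,0,0.3,0,0,0,-0.079,0.0055,0,0.3,0,0,0,-0.079,0.0055,-0.04,0.3,0,0,0,-0.079,0.0055,-0.08,0.3,0,0,0,-0.079,0.0055,-0.105,0.3,0,0,0,-0.079,0.0055,-0.105,0.3,0,0,0,-0.079,0.0055,-0.105,0.1,0,0,0,-0.079,0.0055,-0.105,-0.1,0,0,0,-0.079,0.0055,-0.105,-0.4,0,0,0,-0.079,0.0055,-0.105,-0.4,0,0,0,-0.079,0.0055,-0.105,-0.4,0,0,-0.1,-0.079,0.0055,-0.105,-0.4,0,0,-0.2,-0.079,0.0055,-0.105,-0.4,0,0,-0.2,-0.079,0.0055,-0.105,-0.4,0,0,-0.2,-0.079,0.0055,-0.105,-0.4],
)

```text
clock: 24.08
eef_pos: [455.8, -170.7, 97.9]
eef_rot: [-2.777, 1.569, 0.099]
wrist_force: [0.9, 6.4, 6.5]
finger_gap: 37.3
```

Request:
jog_arm(
  series=[0,0,0,0,0,0,0,0,0,0,0,0,0,0.3,0,0,0,0,0,0,0.3,0,0,0,0,0,0.04,0.3,0,0,0,0,0,0.08,0.3,0,0,0.1,0,0,0.105,0.3,0,0,0.2,0.04,-0.003,0.105,0.3,0,0,0.2,0.079,-0.0055,0.105,0.3,0,0,0.2,0.079,-0.0055,0.105,0.3,0,0,0.2,0.079,-0.0055,0.105,0.3,0,0,0.2,0.079,-0.0055,0.105,0.3,0,0,0.2,0.079,-0.0055,0.105,0.3,0,0,0.2,0.079,-0.0055,0.105,0.3,0,0,0.2,0.079,-0.0055,0.105,0.3,0,0,0.2,0.079,-0.0055,0.105,0.3,0,0,0.2,0.079,-0.0055,0.105,0.3,0,0,0.2,0.079,-0.0055,0.105,0.3],
)

```text
clock: 26.2
eef_pos: [534.3, -176.5, 202.0]
eef_rot: [-1.881, 1.571, 1.195]
wrist_force: [1.0, -0.7, 0.4]
finger_gap: 60.9
```

Run:
```python
from h import *
c=snap('wrist','w10');s=c['state'];print(s['clock'],s['eef_pos'],s['joints'])
u,v=317,163
cr=c['color'][v-30:v+30,u-25:u+25];cv2.imwrite('pics/w10c.png',cv2.resize(cr,None,fx=10,fy=10,interpolation=cv2.INTER_CUBIC))
g=c['color'].astype(int)
yel=(g[...,1]-g[...,0])
for du in(-8,0,1): print(du,yel[v-30:v+30,u+du].tolist())
```

```text
26.2 [ 534.3200385  -176.45347169  202.04623066] [-3.84075683e-01  3.46653882e-01  1.51253518e+00  5.37802794e-05
  1.28240404e+00  1.25190478e+00]
-8 [56, 77, 77, 76, 77, 77, 77, 77, 77, 77, 77, 77, 76, 69, 30, 39, 66, 75, 75, 74, 76, 75, 75, 75, 75, 75, 76, 76, 75, 76, 75, 75, 75, 75, 75, 74, 75, 75, 74, 75, 75, 69, 26, 52, 75, 75, 75, 75, 74, 75, 74, 75, 74, 74, 75, 70, 42, 6, -3, -3]
0 [55, 75, 75, 74, 74, 74, 74, 74, 74, 75, 74, 75, 75, 70, 29, 39, 67, 75, 68, 37, 17, 17, 15, 10, 8, 6, 4, 3, 2, 0, -2, -2, -3, -3, 1, 5, 11, 21, 52, 75, 75, 69, 25, 51, 75, 75, 74, 74, 74, 75, 74, 75, 74, 75, 75, 70, 43, 5, -2, -2]
1 [55, 76, 74, 75, 74, 74, 74, 75, 74, 74, 75, 75, 75, 69, 28, 37, 67, 75, 67, 35, 18, 17, 14, 11, 8, 6, 4, 3, 2, 1, 0, -1, -1, 0, 3, 7, 11, 22, 52, 75, 76, 68, 25, 51, 75, 75, 74, 74, 74, 74, 74, 74, 74, 75, 75, 71, 42, 6, -3, -2]
```

View pics/w10c.png

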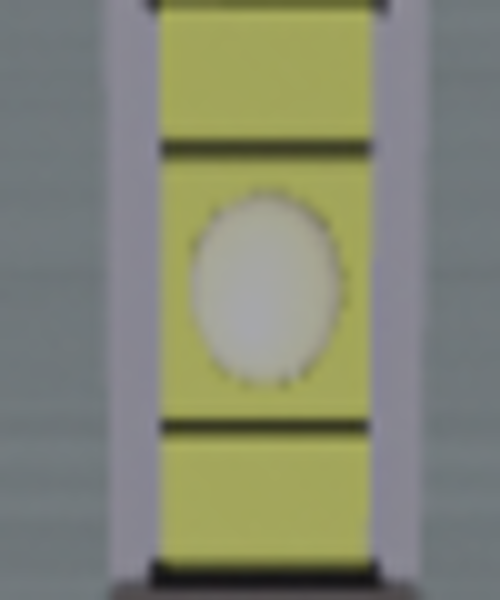

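The bubble is now centred within about 0.1 mm. Next I'll turn the jaws along the level so they straddle the notch, and come down to press.

Request:
jog_arm(
  series=[0,0,0.17,0.02,-0.001,0,0.2,0,0,0.34,0.04,-0.003,0,0.2,0,0,0.51,0.06,-0.005,0,0.2,0,0,0.68,0.07,-0.0054,0,0.2,0,0,0.85,0.07,-0.0054,0,0.2,0,0,1.02,0.07,-0.0054,0,0.2,0,0,1.19,0.07,-0.0054,0,0.2,0,0,1.36,0.07,-0.0054,0,0.2,0,0,1.5,0.07,-0.0054,-0.01,0.2,0,0,1.57,0.07,-0.0054,-0.03,0.2,0,0,1.57,0.07,-0.0054,-0.05,0.2,0,0,1.57,0.07,-0.0054,-0.065,0.2,0,0,1.57,0.07,-0.0054,-0.07,0.2,0,0,1.57,0.07,-0.0054,-0.07,0.2,0,0,1.57,0.07,-0.0054,-0.07,0.2],
)

```text
clock: 28.12
eef_pos: [604.6, -182.0, 132.8]
eef_rot: [1.272, 1.57, -0.365]
wrist_force: [-0.3, -0.2, -0.2]
finger_gap: 56.5
```

Run:
```python
from h import *
c=snap('wrist','w11');s=c['state'];print(s['clock'],s['eef_pos'],s['joints'],s['wrist_force'],s['finger_gap'])
M=R.from_euler('xyz',s['eef_rot']).as_matrix();print(M.round(4),np.degrees(np.arctan2(M[1,1],M[0,1])))
```

```text
28.125 [ 604.60915224 -181.95978561  132.83633391] [-3.50324924e-01  5.60902899e-01  1.36991802e+00 -1.73835797e-05
  1.20965703e+00 -2.84323506e-01] [-0.25402026 -0.15292024 -0.17826507] 56.4757800962728
[[ 1.000e-03  9.978e-01 -6.590e-02]
 [-4.000e-04 -6.590e-02 -9.978e-01]
 [-1.000e+00  1.100e-03  3.000e-04]] -3.781241250619074
```

View pics/w11.png

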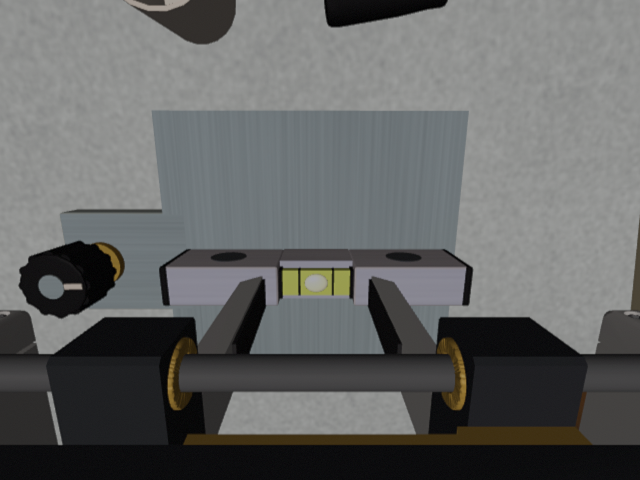

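The fingertips at (258,280) and (376,280) stand over the solid top either side of the notch, and the bubble is still centred at (316,283). I'll lower slowly.

Request:
jog_arm(
  series=[0,0,0,0,0,-0.003,0.2,0,0,0,0,0,-0.006,0.2,0,0,0,0,0,-0.0075,0.2,0,0,0,0,0,-0.008,0.2,0,0,0,0,0,-0.008,0.2],
)

```text
clock: 28.8
eef_pos: [604.3, -181.9, 124.0]
eef_rot: [-2.0, 1.571, 2.647]
wrist_force: [0.2, -0.4, 0.3]
finger_gap: 56.3
```

Request:
jog_arm(
  series=[0,0,0,0,0,-0.0005,0.2,0,0,0,0,0,-0.001,0.2,0,0,0,0,0,-0.001,0.2],
)

```text
clock: 29.18
eef_pos: [604.4, -181.9, 123.3]
eef_rot: [1.268, 1.571, -0.369]
wrist_force: [-1.1, 0.0, 2.7]
finger_gap: 56.4
```

Contact at 2.7 N.

Request:
jog_arm(
  series=[0,0,0,0,0,-0.0003,0.2,0,0,0,0,0,-0.0003,0.2,0,0,0,0,0,-0.0003,0.2],
)

```text
clock: 29.55
eef_pos: [604.3, -181.9, 123.3]
eef_rot: [1.181, 1.57, -0.456]
wrist_force: [-1.5, 1.4, 5.8]
finger_gap: 56.2
```

Run:
```python
from h import *
s=manip.read_state();print(s['wrist_force'],s['moment'])
```

```text
[-1.49856686  1.38168132  5.76998778] [ 0.09529114  0.51971675 -0.0338512 ]
```

Request:
jog_arm(
  series=[0,0.001,0,0,0,-0.0002,0.2,0,0.001,0,0,0,-0.0004,0.2,0,0.001,0,0,0,-0.0004,0.2,0,0.001,0,0,0,-0.0004,0.2,0,0.001,0,0,0,-0.0004,0.2,0,0.001,0,0,0,-0.0004,0.2,0,0.001,0,0,0,-0.0004,0.2,0,0.001,0,0,0,-0.0004,0.2],
)

```text
clock: 30.55
eef_pos: [604.4, -181.9, 123.3]
eef_rot: [-0.946, 1.57, -2.583]
wrist_force: [-4.6, 1.2, 9.0]
finger_gap: 56.2
```

Run:
```python
from h import *
for i in range(4):
    c=snap('wrist','w12');s=c['state'];print(s['clock'],s['eef_pos'],s['wrist_force'],s['moment'])
cv2.imwrite('pics/w12c.png',cv2.resize(c['color'][230:310,260:370],None,fx=7,fy=7,interpolation=cv2.INTER_CUBIC))
```

```text
30.55 [ 604.39855688 -181.87688579  123.26086937] [-4.56161338  1.1893591   9.04146614] [ 0.2562867   0.7396894  -0.02832857]
30.6 [ 604.38823031 -181.88689172  123.23097273] [-4.90421807  1.20921774  9.48356279] [ 0.27087846  0.719873   -0.02536028]
30.65 [ 604.42007812 -181.89441685  123.26612317] [-4.89816538  1.41458003  9.47138629] [0.2182954  0.73057589 0.01288483]
30.7 [ 604.39379568 -181.91299423  123.25183886] [-4.19037089  1.4787933   9.03051137] [0.2360265  0.69874134 0.00550446]
```

View pics/w12c.png

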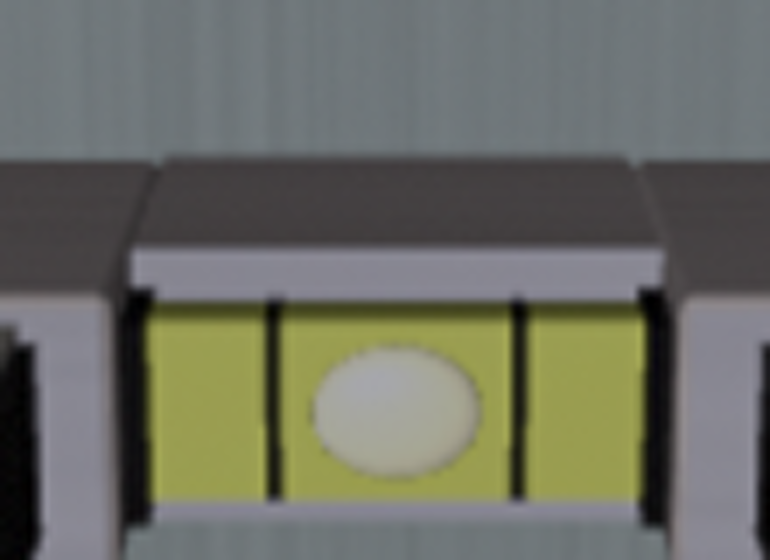

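The bubble is centred: lines at crop columns 274 and 518, bubble 312–481. There is some sideways drag (Fx about -4.6 N), so I'll relieve it and trim the push to 10 N.

Request:
jog_arm(
  series=[0,0,0,-0.0002,0.0001,0,0.2,0,0,0,-0.0004,0.0001,0,0.2,0,0,0,-0.0004,0.0001,0,0.2,0,0,0,-0.0004,0.0001,0,0.2],
)

```text
clock: 31.25
eef_pos: [604.3, -181.9, 123.3]
eef_rot: [0.888, 1.57, -0.749]
wrist_force: [-1.2, 0.7, 6.9]
finger_gap: 56.7
```

Run:
```python
from h import *
for i in range(3):
    manip.camera('wrist');s=manip.read_state();print(s['clock'],s['eef_pos'],s['wrist_force'],s['moment'])
```

```text
31.3 [ 604.33320152 -181.88649849  123.28719575] [-1.3330158   0.58113791  6.69714714] [ 0.11612434  0.12041854 -0.01748211]
31.35 [ 604.34177855 -181.89010789  123.30054392] [-1.19775619  1.6010764   7.92285121] [0.0628032  0.20013374 0.06676811]
31.4 [ 604.33189407 -181.88461359  123.2437317 ] [-1.02785634  0.68484397  7.1746204 ] [0.05008092 0.18567457 0.00655083]
```

Request:
jog_arm(
  series=[0,0,0,-0.0001,0,-0.0003,0.2,0,0,0,-0.0001,0,-0.0003,0.2,0,0,0,-0.0001,0,-0.0003,0.2,0,0,0,-0.0001,0,-0.0003,0.2,0,0,0,-0.0001,0,-0.0003,0.2,0,0,0,-0.0001,0,-0.0003,0.2,0,0,0,-0.0001,0,-0.0003,0.2,0,0,0,-0.0001,0,-0.0003,0.2],
)

```text
clock: 32.4
eef_pos: [604.3, -181.9, 123.3]
eef_rot: [1.018, 1.57, -0.619]
wrist_force: [-1.5, 0.8, 8.9]
finger_gap: 56.2
```

Run:
```python
from h import *
F=[]
for i in range(8):
    manip.camera('wrist');s=manip.read_state();F.append(s['wrist_force'])
print(np.mean(F,0),np.std(F,0),s['moment'])
```

```text
[-1.0178521   0.9049112   9.70263692] [0.29797088 0.53921957 0.26790153] [1.69512691e-01 2.30350974e-01 1.14812664e-04]
```

Request:
jog_arm(
  series=[0,0,0,0,0,0,0.2,0,0,0,0,0,0,0.2,0,0,0,0,0,0,0.2,0,0,0,0,0,0,0.2,0,0,0,0,0,0,0.2,0,0,0,0,0,0,0.2,0,0,0,0,0,0,0.2,0,0,0,0,0,0,0.2,0,0,0,0,0,0,0.2,0,0,0,0,0,0,0.2,0,0,0,0,0,0,0.2,0,0,0,0,0,0,0.2,0,0,0,0,0,0,0.2,0,0,0,0,0,0,0.2],
)

```text
clock: 34.55
eef_pos: [604.3, -181.9, 123.3]
eef_rot: [1.058, 1.57, -0.579]
wrist_force: [-1.5, 1.4, 9.0]
finger_gap: 56.5
```

Run:
```python
from h import *
F=[]
for i in range(5):
    c=snap('wrist','w13');F.append(c['state']['wrist_force'])
print(np.mean(F,0),c['state']['clock'])
snap('scene','sc13')
cv2.imwrite('pics/w13c.png',cv2.resize(c['color'][230:310,260:370],None,fx=7,fy=7,interpolation=cv2.INTER_CUBIC))
```

```text
[-1.32297907  0.81537291  9.13371286] 34.75
```

View pics/w13c.png

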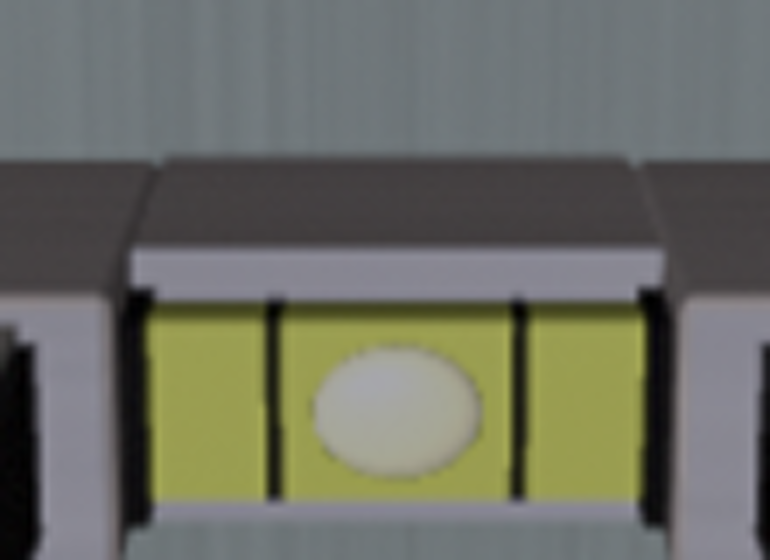

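View pics/sc13.png

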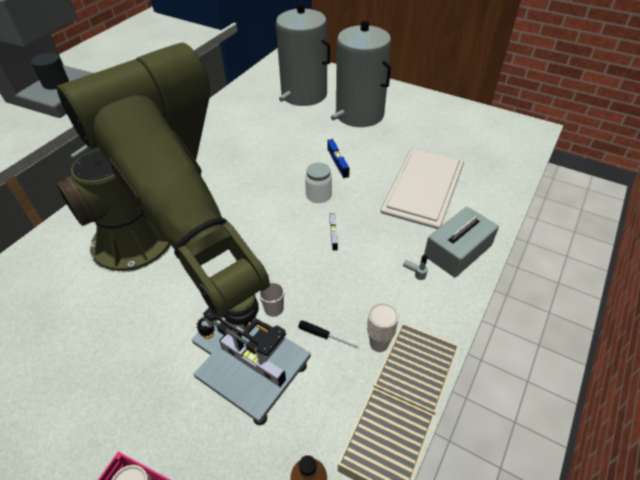

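The bubble is centred (lines at columns 274 and 518, bubble 313–481). The cup, jar and screwdriver have not moved, and the push is about 9.1–9.7 N. I'll trim by 0.05 mm and hand in.

Request:
jog_arm(
  series=[0,0,0,0,0,-5e-05,0.2,0,0,0,0,0,-5e-05,0.2,0,0,0,0,0,-5e-05,0.2,0,0,0,0,0,-5e-05,0.2,0,0,0,0,0,-5e-05,0.2,0,0,0,0,0,-5e-05,0.2,0,0,0,0,0,-5e-05,0.2,0,0,0,0,0,-5e-05,0.2],
)

```text
clock: 35.85
eef_pos: [604.3, -181.9, 123.2]
eef_rot: [1.051, 1.57, -0.586]
wrist_force: [-1.7, 0.5, 10.7]
finger_gap: 56.7
```

Run:
```python
from h import *
F=[]
for i in range(5):
    c=snap('wrist','w14');F.append(c['state']['wrist_force'])
f=np.mean(F,0);print(f,c['state']['clock'])
if 8.5<f[2]<11.5: print(manip.sign_off())
```

```text
[-1.56821222  0.61842243 10.08542323] 36.05
the job is handed in; nothing more can be done
None
```

I finished the job and handed it in at about 36 s, still pressing on the level with a mean of 10.1 N.

- **Level:** I picked up the larger aluminium level with a 12 N grip, stood it on the top plate lengthwise from the knob and let go.
- **Knob:** I turned it clockwise in two grasps, 3.6 rad and then 0.2 rad.
- **Push:** the fingertips rest on the solid top on both sides of the notch. About 1.7 N of sideways force remains.
- **Bubble:** it measured within about 0.1 mm of centre from above before pressing. An image taken at about 9 N still showed it centred. I did not look at it again after the final 0.05 mm trim to 10 N.
- **Surroundings:** in the last overview the cup, screwdriver and jar had not moved, and the level was upright. No check failed or disagreed.

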